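Feed one lid and nudge it into the V locator

TASK

Press the lid feeder's plunger fully down once so that a single lid comes out, and let the plunger come up again. Then push that lid sideways along the bench with the fingertips, without lifting it, until it lies fully home in a notch of the V locator. Leave the other lids in the feeder and do not move the stapler and the two canisters beside it.

Things in the scene. Friction and masses are not known exactly. Their poses are not given: they have to be found in the camera images.
- feeder: Lid feeder, fixed: aluminium magazine (80 long, 82 wide, 46 mm high; low feet 113 mm over all) with a stack of 3 lids, grey housing 92 mm wide, 62 high behind it. Origin on the bench under the stack's centre, z up; lids come out along its -x (towards the robot) through a slot under the front posts. Magazine's front at own x = -40 mm, housing from 40 to 136. Each full press puts out one lid.
- plunger (a joint): Feeder's plunger, vertical travel in m: 0 up, grows as pressed, 0.032 fully down at its stop. Drives a blade 93 mm forward under the stack. Spring 3 N at the top, 8 N at the bottom, plus 50 N per m/s of damping; comes up by itself in about half a second, and the blade goes back with it.
- plunger_top (a point): Centre of the flat top of the plunger's black mushroom cap (44 mm across, flat top about 34 mm), on the feeder's housing 75 mm behind the stack's centre (own +x); 116 mm above the bench when up, 84 mm when fully down. It moves with the cap.
- lid_0: Bottom lid, the one that comes out: blue and black canister lid, disc 66 mm across, 11 mm thick, about 25 g. Origin at the centre of its underside, z up. After a full press it lies flat on the bench in front of the feeder, centre at about own x = -90 mm, y = 0 of the feeder (some mm farther after a fast press).
- lid_1: Second lid from below, same size; stays in the feeder and drops to the bench level there when the bottom one has gone. Origin at the centre of its underside.
- lid_2: Top lid of the stack, same size, stays in the feeder. Origin at the centre of its underside.
- v_block: Aluminium V locator, fixed to the bench left or right of where the lid comes out: waisted block about 74 x 74 mm, 18 mm high (two bolt heads to 22 mm), with a 90 degree V notch open to its own +y side and another to its -y side; one faces the lid, either will do. Origin at its centre on the bench, z up.
- seat_left (a point): Where the centre of a lid is when it lies fully home in the +y notch of the V locator, touching both faces: 55 mm from the block's centre along its own +y, at bench height.
- seat_right (a point): The same for the -y notch: 55 mm from the block's centre along its own -y.
- stapler: Bystander, loose: dark grey desk stapler, 34 x 150 mm, 47 mm high, standing on its base, pointing roughly to or from the robot, on the other side of the outlet from the V locator. Origin at the centre of its underside, its length along its own y.
- canister_1: Bystander, loose: black canister with a blue lid, 67 mm across, 133 mm high, standing to the right of the feeder's housing. Origin at the centre of its underside.
- canister_2: Bystander, loose: black canister with a blue lid, 67 mm across, 133 mm high, standing to the left of the feeder's housing. Origin at the centre of its underside.
Mind the look-alikes: they are no part of the job. Of the things like the v_block, leave any that is brown or turquoise; of the rest the smaller one is meant.

How it is judged:
By the outcome, as a careful person would: the job done as asked, in the order asked, and still so for the second after the job is handed in, with the robot touching nothing.
It also fails if it takes over 48 s, if anything falls off the work surface, if the arm or the gripper's body presses on something with over 40 N, if the wrist force passes 120 N, or if a joint passes its speed limit or range.

ROBOT

A 6-joint arm with a two-finger parallel gripper is mounted at the origin on a cart in front of the work surface, level with it; the furniture and walls round the work are solid. World frame = base frame: x ahead of the robot, y to its left, z up, the work surface at z = 0. Lengths are in m, angles in rad, forces in N, time in s.
With the tool pointing down it reaches from about 0.35 to 0.875 m from the base axis. Payload 15.5 kg.
Tool frame: the origin (TCP) lies midway between the tips of the shut fingers; the grasp point (between the pads) lies 19 mm behind it; z points along the fingers, x is the direction in which the jaws open and shut, and the axes are right-handed (so a half turn about z gives the same grasp; the last joint's range is limited). The gripper opens to 85 mm and grips with 20 to 120 N. Pads are 22 mm wide; open, the fingers measure 114 mm over their backs; the gripper's body (76 mm by 85 mm) begins 54 mm behind the grasp point. The pads swing forward as they close: fully open they stand 13 mm farther back than shut.
Start: joints at [1.252, 0.494, 1.345, -0, 1.302, -0.096], TCP at [0.139, 0.609, 0.231] pointing down, gripper open.
Joint ranges: [-2.91, 2.91], [-0.82, 2.16], [0.22, 2.67], [-1.22, 4.37], [0.12, 2.79], [-3.08, 3.08]. Speed limits (rad/s): [1.89, 1.89, 2.57, 3.01, 3.01, 3.01].

INTERFACE

Orientations are given as a unit quaternion [x, y, z, w].
In Python, from workcell import readout, get_image, camera_params, finish_job gives the robot as it stands.
- The arm moves only by the tool arm_command, never from a script. Its argument "moves" is one flat list of numbers, 4 for each row, row after row: the shift along the tool's x, y, z in units of 40 mm (1.0 is 40 mm), then the turn about the tool's z in units of 6 degrees (1.0 is 6 degrees). In form: [tx, ty, tz, spin, tx, ty, tz, spin, ...]. A call has 1 to 20 rows; each row shifts and turns the commanded pose from where the row before left it, along the tool's axes as they then stand; what a row does not reach is not made up. A row lasts 1/12 s, in which the tool goes at most 41.7 mm and 7.16 degrees, less where a joint would pass 70% of its speed; a pose out of reach is approached as far as the arm can. A call is refused whole if a number of a shift passes 1 or a number of a turn 1, either way. A call with a gripper value outside its range is refused whole. "gripper" is the gripper command: -1 is fully open, 1 is shut, values between are in proportion, set as the call begins (left out, the last holds). The fingers move at their own pace and stop on an object; "squeeze" is the grip in N (left out, the last holds). Time passes only in rows, so rows that do not move let the fingers close. It gives the time, the measured TCP pose, the force and the opening at its end, in the units of the state.
- readout.get_state(): the state, without advancing time (a new reading comes with each control period).
- get_image(name): name is "scene" or "top"; returns the picture (400x640x3 uint8, blue, green, red); there is no depth.
- camera_params(name): a dict with "fx", "fy", "cx", "cy" (pixels), "R" (3x3) and "t" (3): a world point X has camera coordinates R X + t. Camera axes: x right, y down, z forward; pixel columns grow to the right and rows downward; lengths in m; the calibration is good to about 2 mm. A picture is of the moment at which its call begins. camera_params takes no time and is no camera call.
- finish_job(): hands the job in, once; it reports no verdict.
The state is a dict: "clock": time; "joint_positions": joint angles; "joint_vel": joint speeds; "tau": joint torques, N m; "tcp_pos": TCP position; "tcp_rot": TCP orientation; "wrist_force": force on the tool from outside, world axes, zero at the start; "torque": the same for the moment, N m; "opening": finger opening in m.
Only numpy, scipy, OpenCV 4.12 (cv2) and the standard library are available. Lean on these libraries where they do the work, as an engineer would, in place of code of your own. Each camera call takes 0.05 s, during which the arm holds its last target. There are 200 camera calls.

## Working session

There is one attempt and no reset: what is moved stays moved. The work goes in short steps, Python scripts to look and compute and a tool call to move; the robot and the scene stay as the last step left them, time stands still between calls to the robot, and variables do not carry over. Pictures are saved under pics/ and viewed, about 8 in all and at most 12, crops included, and the job is handed in when it is done.

Besides the shell and the picture viewer there is one more tool, called after ">>>" as name(argument=value, ...), one argument or row to a line, values as JSON. arm_command: Moves the arm, as the interface text tells. Its arguments: {"type":"object","properties":{"moves":{"type":"array"},"gripper":{"type":"number"},"squeeze":{"type":"number"}},"required":["moves"]}

```bash
mkdir -p pics; ls; python3 - <<'E'
from workcell import readout, get_image, camera_params
import cv2, numpy as np
for n in("scene","top"):
    im=get_image(n); cv2.imwrite(f"pics/{n}0.png",im)
    p=camera_params(n); print(n,p)
s=readout.get_state(); print(s)
E
```

```text
pics
scene {'fx': 503.673696904752, 'fy': 503.673696904752, 'cx': 317.8460721880559, 'cy': 198.57965169708356, 'R': array([[ 0.577582  , -0.81614301,  0.0175961 ],
       [-0.45848954, -0.34215512, -0.8201934 ],
       [ 0.67541571,  0.46566132, -0.57181567]]), 't': array([-0.31216443,  0.33856356,  0.86534463])}
top {'fx': 444.0872789326533, 'fy': 444.0872789326533, 'cx': 321.7621822748923, 'cy': 201.6211932113021, 'R': array([[ 1.02348623e-02, -9.99947324e-01,  7.72171778e-04],
       [-9.83832277e-01, -1.02079908e-02, -1.78801141e-01],
       [ 1.78799605e-01,  1.07031755e-03, -9.83884930e-01]]), 't': array([0.00806375, 0.54635578, 1.00256283])}
{'clock': 0.1, 'joint_positions': array([ 1.25151900e+00,  4.94125298e-01,  1.34605609e+00,  5.86308056e-06,
        1.30245979e+00, -9.55011160e-02]), 'joint_vel': array([-7.21150505e-05,  5.02987932e-04, -2.79645454e-03,  7.96685740e-04,
       -1.32426928e-04,  1.90849365e-03]), 'tau': array([ 4.19831276e-04, -8.83580804e+01, -3.84562397e+01, -3.81361397e-04,
        5.11588980e-03, -2.09292057e-05]), 'tcp_pos': array([0.13859575, 0.6091279 , 0.23076165]), 'tcp_rot': array([ 7.81637524e-01,  6.23732720e-01, -4.40643408e-04,  2.84068962e-04]), 'wrist_force': array([-0.10660734, -0.74143203, -0.09469268]), 'torque': array([ 0.04614011, -0.00690962,  0.0479353 ]), 'opening': 0.08516495298453812}
```

View pics/top0.png

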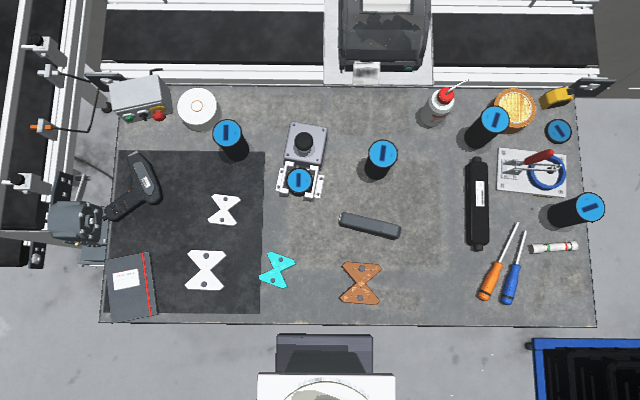

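View pics/scene0.png

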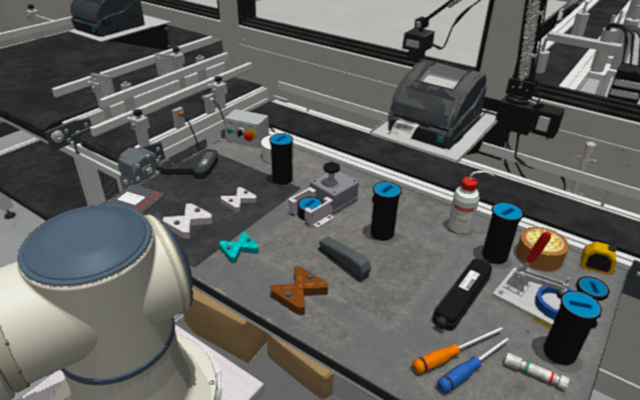

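The top view shows the feeder (cap at ~(303,141), top lid ~(299,181)), the stapler at (369,225), canisters at (228,140) and (382,160), and two white V blocks. The one at (224,210) is the smaller and so the target. The arm is out of view. Measuring next.

```bash
cat > h.py <<'E'
import numpy as np, cv2
from workcell import readout, get_image, camera_params
P={n:camera_params(n) for n in("scene","top")}
def ray(n,uv,z):
    p=P[n]; R,t=p["R"],p["t"]
    uv=np.atleast_2d(uv).astype(float)
    d=np.c_[(uv[:,0]-p["cx"])/p["fx"],(uv[:,1]-p["cy"])/p["fy"],np.ones(len(uv))]@R
    c=-R.T@t
    return c+d*((z-c[2])/d[:,2])[:,None]
def proj(n,X):
    p=P[n]; c=np.atleast_2d(X)@p["R"].T+p["t"]
    return np.c_[p["fx"]*c[:,0]/c[:,2]+p["cx"],p["fy"]*c[:,1]/c[:,2]+p["cy"]]
def contours(mask,amin=60):
    cs,_=cv2.findContours(mask.astype(np.uint8)*255,cv2.RETR_EXTERNAL,cv2.CHAIN_APPROX_NONE)
    return [c[:,0,:] for c in cs if cv2.contourArea(c)>amin]
def blue(im):
    h=cv2.cvtColor(im,cv2.COLOR_BGR2HSV); return cv2.inRange(h,(95,140,90),(112,255,255))>0
E
python3 - <<'E'
from h import *
im=cv2.imread("pics/top0.png")
np.set_printoptions(precision=4,suppress=True)
# white blocks
w=(im.min(2)>170); w[:,:170]=0; w[:,260:]=0; w[:185]=0; w[310:]=0
for c in contours(w):
    X=ray("top",c,0.018)[:,:2].astype(np.float32)
    print("block",c.mean(0),cv2.contourArea(X),cv2.minAreaRect(X),"\n",cv2.approxPolyDP(X,0.006,True)[:,0])
    m=cv2.moments(c); print(ray("top",[m['m10']/m['m00'],m['m01']/m['m00']],.018))
for c in contours(blue(im),100):
    r=cv2.minEnclosingCircle(c); print("blue",r, "z133",ray("top",r[0],.133)[0,:2],"z30",ray("top",r[0],.035)[0,:2])
# cap
g=(im.max(2)<50); g[:,275:330]*=True
for c in contours(g[115:165,280:330],80):
    c=c+[280,115]; r=cv2.minEnclosingCircle(c); print("cap",r,ray("top",r[0],.114)[0])
cv2.imwrite("pics/crop1.png",cv2.resize(im[110:260,190:410],(800,545),interpolation=cv2.INTER_CUBIC))
E
```

```text
block [204.9021 269.6224] 0.005399882193317884 ((0.3855701982975006, 0.2889106273651123), (0.09100262820720673, 0.09156931191682816), 89.98199462890625) 
 [[0.4238 0.3344]
 [0.3864 0.2987]
 [0.351  0.3344]
 [0.3418 0.3268]
 [0.3403 0.2513]
 [0.3473 0.2445]
 [0.3842 0.2796]
 [0.42   0.2434]
 [0.4294 0.251 ]
 [0.4311 0.3253]]
[[0.3849 0.2891 0.018 ]]
block [223.4636 209.1636] 0.0031517820950826003 ((0.530949592590332, 0.2527262270450592), (0.06943374127149582, 0.07155957818031311), 84.83391571044922) 
 [[0.5631 0.2847]
 [0.5311 0.261 ]
 [0.5038 0.2887]
 [0.4947 0.2253]
 [0.4997 0.2207]
 [0.5313 0.244 ]
 [0.5538 0.2158]
 [0.5613 0.2186]]
[[0.5306 0.2524 0.018 ]]
blue ((586.5, 365.6333312988281), 58.86931228637695) z133 [ 0.1965 -0.5301] z30 [ 0.1798 -0.586 ]
blue ((513.8047485351562, 280.4881591796875), 16.531524658203125) z133 [ 0.3661 -0.3932] z30 [ 0.367 -0.435]
blue ((590.1602172851562, 206.60679626464844), 14.343498229980469) z133 [ 0.5261 -0.5698] z30 [ 0.5434 -0.6298]
blue ((299.0, 180.0), 11.70479965209961) z133 [0.5788 0.0641] z30 [0.6015 0.0694]
blue ((548.2760009765625, 172.3719940185547), 17.352632522583008) z133 [ 0.6017 -0.4849] z30 [ 0.6268 -0.5362]
blue ((382.76922607421875, 153.0), 13.381182670593262) z133 [ 0.6422 -0.1208] z30 [ 0.6715 -0.1345]
blue ((558.7244873046875, 130.11224365234375), 10.986492156982422) z133 [ 0.6996 -0.5163] z30 [ 0.7348 -0.5708]
blue ((226.5, 133.0), 13.463011741638184) z133 [0.685  0.2285] z30 [0.7187 0.2508]
blue ((495.2727355957031, 118.45454406738281), 13.514700889587402) z133 [ 0.7256 -0.3755] z30 [ 0.7635 -0.4155]
```

View pics/crop1.png

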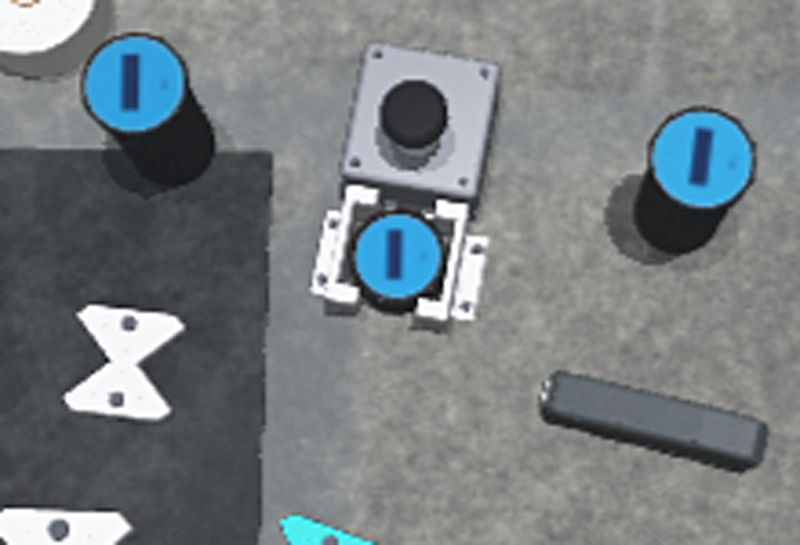

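```bash
python3 - <<'E'
from h import *
np.set_printoptions(precision=4,suppress=True)
im=cv2.imread("pics/top0.png")
k=lambda u,v:(u/3.636+190-.36,v/3.636+110-.36)
r=lambda u,v,z:ray("top",k(u,v),z)[0]
cap=r(413,113,.116); print("cap(top visible)",cap)
h=np.array([r(*p,.062) for p in[(368,42),(500,66),(474,204),(343,187)]]); print("housing",h,h.mean(0))
bolts=np.array([r(*p,.062) for p in[(377,54),(484,73),(463,182),(355,161)]]); print("bolts",bolts,bolts.mean(0))
f=np.array([r(*p,.003) for p in[(329,208),(487,237),(471,320),(312,293)]]); print("feet",f,f.mean(0))
for z in(.033,.036): print("lid",r(397,255,z))
print("stapler",[r(*p,z) for p,z in[((545,370),.04),((541,415),.02),((765,425),.047),((750,470),.047)]])
b=np.array([r(*p,.022) for p in[(128,322),(116,398)]]); print("vbolts",b,b.mean(0),np.degrees(np.arctan2(b[0,1]-b[1,1],b[0,0]-b[1,0])))
E
```

```text
cap(top visible) [0.6743 0.0572 0.116 ]
housing [[0.7409 0.0905 0.062 ]
 [0.7251 0.0025 0.062 ]
 [0.6304 0.0187 0.062 ]
 [0.641  0.1046 0.062 ]] [0.6843 0.0541 0.062 ]
bolts [[0.7325 0.0843 0.062 ]
 [0.7201 0.0131 0.062 ]
 [0.6452 0.0261 0.062 ]
 [0.6587 0.0971 0.062 ]] [0.6891 0.0552 0.062 ]
feet [[0.6423 0.1191 0.003 ]
 [0.6228 0.0099 0.003 ]
 [0.5646 0.0203 0.003 ]
 [0.5822 0.1292 0.003 ]] [0.603  0.0696 0.003 ]
lid [0.6025 0.0699 0.033 ]
lid [0.6018 0.0698 0.036 ]
stapler [array([ 0.5247, -0.0288,  0.04  ]), array([ 0.4976, -0.0271,  0.02  ]), array([ 0.4891, -0.1708,  0.047 ]), array([ 0.4599, -0.1606,  0.047 ])]
vbolts [[0.5572 0.2497 0.022 ]
 [0.5058 0.2551 0.022 ]] [0.5315 0.2524 0.022 ] -6.035338020065524
```

>>> arm_command(
  moves=[0,0,0,0.99,0,0,0,0.99,0,0,0,0.99,0,0,0,0.99,0,0,0,0.99,0,0,0,0.99,0,0,0,0.99,0,0,0,0.99,0,0,0,0.99,0,0,0,0.99,0,0,0,0.99,0,0,0,0.99,0,0,0,0.99,0,0,0,0.99],
  gripper=1,
  squeeze=20,
)

```text
clock: 1.27
tcp_pos: [0.1387, 0.6092, 0.2309]
tcp_rot: [0.998, -0.055, -0.0, 0.0]
wrist_force: [-0.5, 0.3, -0.3]
opening: -0.0005
```

>>> arm_command(
  moves=[0.6,0.5,0,0,0.6,0.5,0,0,0.6,0.5,0,0,0.6,0.5,0,0,0.6,0.5,0,0,0.6,0.5,0,0,0.6,0.5,0,0,0.6,0.5,0,0,0.6,0.5,0,0,0.6,0.5,0,0,0.6,0.5,0,0,0.6,0.5,0,0,0.6,0.5,0,0,0.6,0.5,0,0,0.6,0.5,0,0,0.6,0.5,0,0,0.6,0.5,0,0,0.6,0.5,0,0,0.6,0.5,0,0,0,0,0,0],
)

```text
clock: 2.93
tcp_pos: [0.556, 0.1803, 0.2309]
tcp_rot: [0.999, -0.054, 0.001, 0.0]
wrist_force: [-0.8, -0.9, 0.0]
opening: -0.0001
```

>>> arm_command(
  moves=[0.55,0.457,0,0,0.55,0.457,0,0,0.55,0.457,0,0,0.55,0.457,0,0,0.55,0.457,0,0,0.54,0.457,0,0,0,0,0.5,0,0,0,0.5,0,0,0,0.5,0,0,0,0.5,0,0,0,0,0],
)

```text
clock: 3.85
tcp_pos: [0.6697, 0.0612, 0.1471]
tcp_rot: [0.999, -0.052, -0.003, 0.0]
wrist_force: [-1.1, 1.5, -0.1]
opening: 0.0003
```

```bash
python3 - <<'E'
from h import *
a=get_image("top")[100:230,200:400]; b=get_image("scene")[110:250,230:430]
a=cv2.resize(a,(400,260),interpolation=cv2.INTER_CUBIC);b=cv2.resize(b,(400,280),interpolation=cv2.INTER_CUBIC)
cv2.imwrite("pics/c2.png",np.hstack([np.vstack([a,np.zeros((20,400,3),np.uint8)]),b]))
print(proj("scene",[[.675,.057,.116],[.675,.057,.151]]))
E
```

```text
[[330.90479761 164.94978682]
 [331.35788436 152.95413715]]
```

View pics/c2.png

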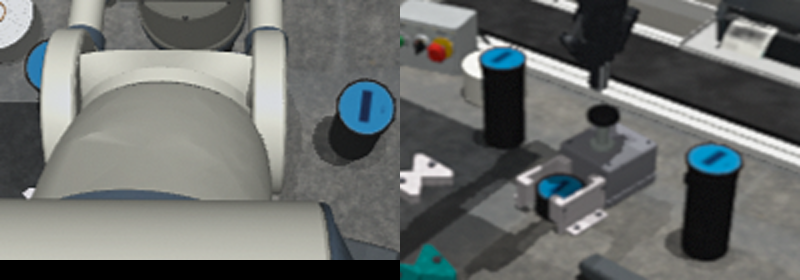

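>>> arm_command(
  moves=[0.13,0.09,0.2,0,0,0,0.2,0,0,0,0.2,0,0,0,0.12,0,0,0,0.12,0,0,0,0.12,0,0,0,0.12,0,0,0,0.12,0,0,0,0.12,0,0,0,0.08,0,0,0,0.08,0,0,0,0,0],
)

```text
clock: 4.95
tcp_pos: [0.6768, 0.0571, 0.0919]
tcp_rot: [0.999, -0.052, -0.0, 0.0]
wrist_force: [-1.9, -0.5, 5.6]
opening: 0.0001
```

>>> arm_command(
  moves=[0,0,0.08,0,0,0,0.08,0,0,0,0.05,0,0,0,0,0],
)

```text
clock: 5.28
tcp_pos: [0.6769, 0.0571, 0.0841]
tcp_rot: [0.999, -0.052, 0.0, 0.0]
wrist_force: [-2.8, -0.2, 8.2]
opening: -0.0
```

>>> arm_command(
  moves=[0,0,0.03,0,0,0,0.03,0,0,0,0,0,0,0,0,0],
)

```text
clock: 5.62
tcp_pos: [0.6771, 0.0571, 0.0838]
tcp_rot: [0.999, -0.052, 0.001, 0.0]
wrist_force: [-11.9, -0.8, 34.6]
opening: -0.0001
```

>>> arm_command(
  moves=[0,0,-0.1,0,0,0,-0.2,0,0,0,-0.3,0,0,0,-0.5,0,0,0,-0.5,0,0,0,-0.5,0,0,0,0,0,0,0,0,0],
  gripper=0,
)

```text
clock: 6.28
tcp_pos: [0.6776, 0.0571, 0.1669]
tcp_rot: [0.999, -0.052, 0.001, -0.0]
wrist_force: [-0.3, 0.5, -0.5]
opening: 0.0431
```

```bash
python3 - <<'E'
from h import *
np.set_printoptions(precision=4,suppress=True)
s=get_image("scene"); cv2.imwrite("pics/s3.png",s); b=s[130:270,210:410]
for c in contours(blue(s),80):
    h=cv2.convexHull(c); m=cv2.moments(h); u=(m['m10']/m['m00'],m['m01']/m['m00'])
    if 200<u[0]<420: X=ray("scene",h[:,0],.011); print(u,cv2.minAreaRect(X[:,:2].astype(np.float32)),ray("scene",u,.011)[0],ray("scene",u,.022)[0])
cv2.imwrite("pics/c3.png",cv2.resize(b,(800,560),interpolation=cv2.INTER_CUBIC))
print(proj("scene",[[.5135,.085,.011]]))
print(readout.get_state()["opening"])
E
```

```text
(283.6109803921568, 225.1498039215686) ((0.5132927894592285, 0.08507069200277328), (0.04825349152088165, 0.05215610936284065), 36.614688873291016) [0.5127 0.0842 0.011 ] [0.5018 0.0753 0.022 ]
(386.78860398860394, 189.2319088319088) ((0.8085806369781494, -0.042189545929431915), (0.06921343505382538, 0.07162943482398987), 36.74859619140625) [ 0.807  -0.0432  0.011 ] [ 0.7919 -0.0504  0.022 ]
(280.8666666666667, 138.98647342995167) ((0.8580453991889954, 0.3712570071220398), (0.0673573762178421, 0.06716509163379669), 37.21657180786133) [0.8583 0.3701 0.011 ] [0.8424 0.357  0.022 ]
[[283.5707 224.8758]]
0.043032681464254534
```

View pics/c3.png

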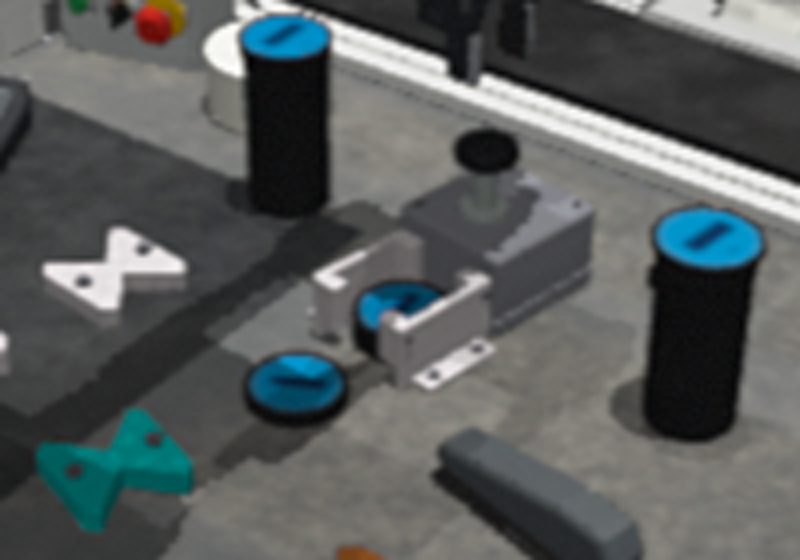

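One lid lies out at (0.513, 0.0845), at scene pixel (284,225). The plunger is up again and the other lids are still in the magazine. I'm moving to the lid's -y side with the jaws half open, for a two-point push.

>>> arm_command(
  moves=[-0.52,0.12,0,0,-0.52,0.12,0,0,-0.52,0.12,0,0,-0.52,0.12,0,0,-0.52,0.12,0,0,-0.52,0.12,0,0,-0.52,0.12,0,0,-0.52,0.12,0,0,0,0,0.5,0,0,0,0.5,0,0,0,0.5,0,0,0,0.5,0,0,0,0.5,0,0,0,0.4,0,0,0,0.2,0,0,0,0,0,0,0,0,0],
)

```text
clock: 7.75
tcp_pos: [0.5071, 0.0362, 0.0411]
tcp_rot: [0.999, -0.052, -0.001, 0.0]
wrist_force: [-0.2, 0.4, 0.3]
opening: 0.0424
```

>>> arm_command(
  moves=[0,0,0.3,0,0,0,0.3,0,0,0,0.2,0,0,0,0.1,0,0,0,0,0,0,0,0,0],
)

```text
clock: 8.25
tcp_pos: [0.5075, 0.0362, 0.0057]
tcp_rot: [0.999, -0.052, 0.0, 0.0]
wrist_force: [-0.7, -0.1, -0.1]
opening: 0.0426
```

```bash
python3 - <<'E'
from h import *
s=get_image("scene"); b=s[170:270,220:350]
cv2.imwrite("pics/c4.png",cv2.resize(b,(780,600),interpolation=cv2.INTER_CUBIC))
print(proj("scene",[[.507,.0362,.005]]))
E
```

```text
[[297.73390897 235.52615837]]
```

View pics/c4.png

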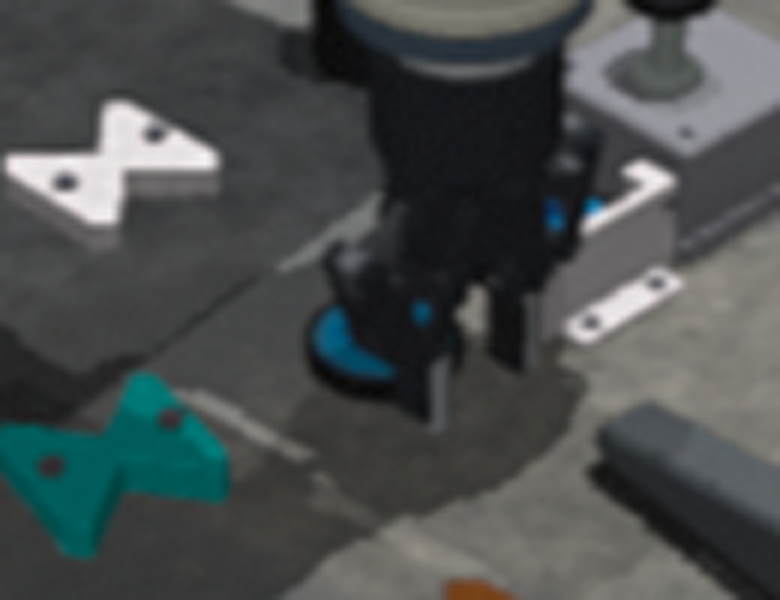

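The fingers straddle the lid's -y side clear of the feeder and stapler. I'll lower gently to feel for the bench.

>>> arm_command(
  moves=[0,0,0.04,0,0,0,0.04,0,0,0,0,0,0,0,0,0],
)

```text
clock: 8.63
tcp_pos: [0.5074, 0.0362, 0.0021]
tcp_rot: [0.999, -0.052, 0.0, -0.0]
wrist_force: [-0.3, -0.7, 0.2]
opening: 0.0426
```

>>> arm_command(
  moves=[0,0,0.03,0,0,0,0.03,0,0,0,0,0,0,0,0,0],
)

```text
clock: 8.97
tcp_pos: [0.5073, 0.0362, -0.0004]
tcp_rot: [0.999, -0.052, -0.0, 0.0]
wrist_force: [1.4, -0.3, -0.6]
opening: 0.0425
```

>>> arm_command(
  moves=[0,-0.1,0,0,0,-0.1,0,0,0,-0.1,0,0,0,-0.13,0,0,0,-0.15,0,0,0.01,-0.16,0,0,0,-0.16,0,0,0,-0.16,0,0,0.01,-0.16,0,0,0,-0.16,0,0,0,-0.16,0,0,0,-0.16,0,0,0.01,-0.16,0,0,0,-0.16,0,0,0,-0.16,0,0,0,-0.16,0,0,0,-0.15,0,0,0,-0.12,0,0,0,-0.08,0,0,0,0,0,0],
)

```text
clock: 10.63
tcp_pos: [0.5198, 0.1437, -0.0003]
tcp_rot: [0.999, -0.052, 0.0, -0.0]
wrist_force: [-0.3, 0.7, -0.2]
opening: 0.0427
```

```bash
python3 - <<'E'
from h import *
s=get_image("scene"); b=s[150:250,200:330]
cv2.imwrite("pics/c5.png",cv2.resize(b,(780,600),interpolation=cv2.INTER_CUBIC))
print(proj("scene",[[.5257,.1977,.011]]))
E
```

```text
[[252.4132853  206.62705881]]
```

View pics/c5.png

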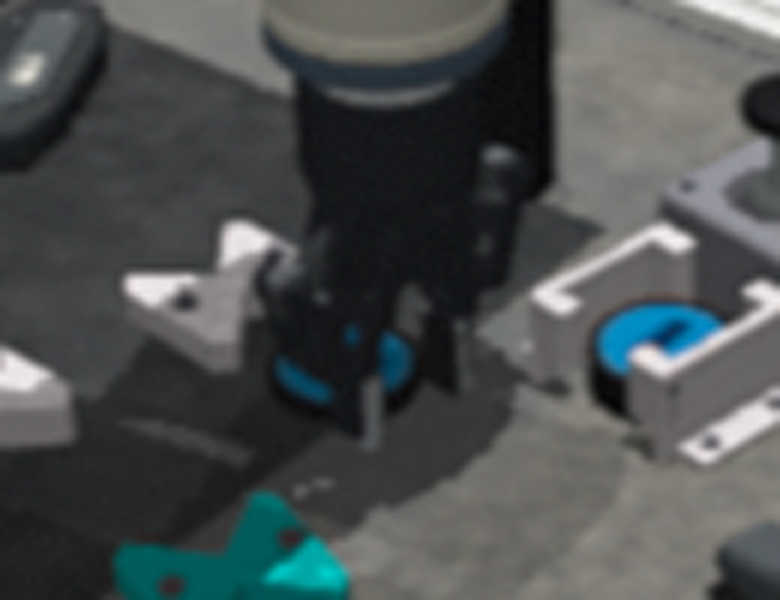

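The lid follows between the fingertips and about 18 mm remain. Next I push to contact and watch the force.

>>> arm_command(
  moves=[0,-0.08,0,0,0,-0.08,0,0,0,-0.08,0,0,0,-0.08,0,0,0,-0.05,0,0,0,0,0,0],
)

```text
clock: 11.18
tcp_pos: [0.5214, 0.1582, -0.0003]
tcp_rot: [0.999, -0.052, 0.0, -0.0]
wrist_force: [-0.0, -0.5, -0.6]
opening: 0.0428
```

>>> arm_command(
  moves=[0,-0.03,0,0,0,-0.03,0,0,0,0,0,0],
)

```text
clock: 11.43
tcp_pos: [0.5216, 0.1603, -0.0003]
tcp_rot: [0.999, -0.052, -0.0, 0.0]
wrist_force: [0.1, -0.0, 0.2]
opening: 0.0426
```

>>> arm_command(
  moves=[0,-0.02,0,0,0,-0.02,0,0,0,0,0,0],
)

```text
clock: 11.68
tcp_pos: [0.5218, 0.1618, -0.0003]
tcp_rot: [0.999, -0.052, 0.0, 0.0]
wrist_force: [0.1, -0.5, 0.2]
opening: 0.0429
```

>>> arm_command(
  moves=[0,-0.025,0,0,0,-0.025,0,0,0,0,0,0],
)

```text
clock: 11.93
tcp_pos: [0.5224, 0.1633, -0.0003]
tcp_rot: [0.999, -0.052, 0.0, 0.0]
wrist_force: [2.3, -10.7, 0.6]
opening: 0.0426
```

>>> arm_command(
  moves=[0,-0.025,0,0,0,0,0,0],
)

```text
clock: 12.1
tcp_pos: [0.5224, 0.1639, -0.0003]
tcp_rot: [0.999, -0.052, 0.0, 0.001]
wrist_force: [2.9, -14.9, 0.0]
opening: 0.0424
```

Contact at about 15 N, but with some lateral force, so one face may not be touching. I'll back off and look.

>>> arm_command(
  moves=[0,0.1,0,0,0,0.3,0,0,0,0.3,0,0,0,0,-0.4,0,0,0,-0.8,0,0,0,-0.8,0,0,0,-0.8,0,0,0.6,0,0,0,0.8,0,0,0,0.8,0,0,0,0.8,0,0,0,0.8,0,0,0,0.8,0,0,0,0.8,0,0,0,0.8,0,0,0,0.8,0,0,0,0,0,0,0,0,0,0],
  gripper=1,
)

```text
clock: 13.6
tcp_pos: [0.4897, -0.1429, 0.1117]
tcp_rot: [0.999, -0.054, 0.0, -0.0]
wrist_force: [0.5, 1.5, -0.7]
opening: 0.0002
```

```bash
cat > m.py <<'E'
from h import *
import sys
np.set_printoptions(precision=4,suppress=True)
n=sys.argv[1]
o=[]
for cam,(y0,y1,x0,x1) in(("top",(185,245,190,300)),("scene",(170,240,200,310))):
    im=get_image(cam); cv2.imwrite(f"pics/{cam}{n}.png",im)
    M=blue(im); M[:y0]=0;M[y1:]=0;M[:,:x0]=0;M[:,x1:]=0
    for c in contours(M,40):
        h=cv2.convexHull(c); e=cv2.minEnclosingCircle(h); m=cv2.moments(h)
        u=(m['m10']/m['m00'],m['m01']/m['m00'])
        print(cam,u,"lid",ray(cam,u,.011)[0])
    b=im[y0:y1,x0:x1]; o.append(cv2.resize(b,(400,int(400*(y1-y0)/(x1-x0))),interpolation=cv2.INTER_CUBIC))
    w=(im.min(2)>150)
    w[:y0]=0;w[y1:]=0;w[:,:x0]=0;w[:,x1:]=0
    if cam=="top":
        for c in contours(w,100):
            m=cv2.moments(c); u=(m['m10']/m['m00'],m['m01']/m['m00']); print("block",u,ray(cam,u,.018)[0])
H=max(a.shape[0] for a in o)
cv2.imwrite(f"pics/m{n}.png",np.hstack([cv2.copyMakeBorder(a,0,H-a.shape[0],0,0,cv2.BORDER_CONSTANT) for a in o]))
E
python3 m.py 6
```

```text
top (249.806146572104, 205.43498817966903) lid [0.5419 0.1901 0.011 ]
block (221.30251747074175, 229.9421571103814) [0.48   0.2553 0.018 ]
scene (304.2051282051282, 205.69230769230768) lid [0.6093 0.0925 0.011 ]
scene (252.24, 207.36) lid [0.523  0.1959 0.011 ]
```

View pics/m6.png

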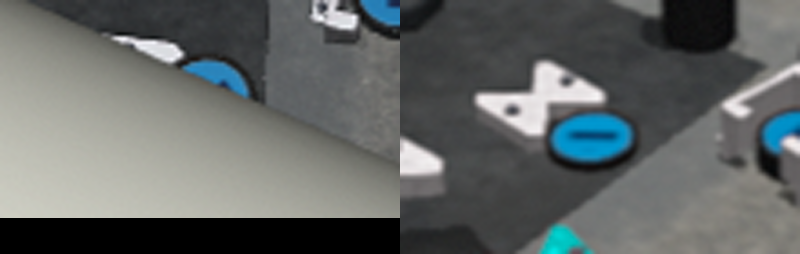

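The lid is about 2–3 mm short of my seat estimate in x, consistent with resting on the -x face only. I'll nudge it from the -x side with shut fingers, about 35° off the axis, so it slides along that face.

>>> arm_command(
  moves=[0,0,0,0.95,0,0,0,0.95,0,0,0,0.95,0,0,0,0.95,0,0,0,0.95,0,0,0,0.95,-0.53,-0.6,0,0,-0.53,-0.6,0,0,-0.53,-0.6,0,0,-0.53,-0.6,0,0,-0.53,-0.6,0,0,-0.53,-0.6,0,0,-0.53,-0.6,0,0,-0.53,-0.6,0,0,-0.53,-0.6,0,0,0,0,0,0,0,0,0,0],
  gripper=1,
)

```text
clock: 15.12
tcp_pos: [0.4827, 0.149, 0.1116]
tcp_rot: [0.94, -0.341, -0.0, -0.0]
wrist_force: [0.1, -0.6, -0.5]
opening: -0.0004
```

>>> arm_command(
  moves=[0,0,0.6,0,0,0,0.6,0,0,0,0.6,0,0,0,0.5,0,0,0,0.3,0,0,0,0.08,0,0,0,0,0,0,-0.1,0,0,0,-0.1,0,0,0,-0.08,0,0,0,0,0,0],
)

```text
clock: 16.03
tcp_pos: [0.4919, 0.1558, 0.0053]
tcp_rot: [0.939, -0.343, 0.001, -0.001]
wrist_force: [-0.1, 0.8, -0.1]
opening: -0.0003
```

>>> arm_command(
  moves=[0,-0.04,0,0,0,-0.04,0,0,0,0,0,0],
)

```text
clock: 16.28
tcp_pos: [0.4931, 0.1578, 0.0046]
tcp_rot: [0.939, -0.343, 0.0, -0.0]
wrist_force: [-0.8, -0.6, 0.2]
opening: 0.0001
```

>>> arm_command(
  moves=[0,-0.03,0,0,0,-0.03,0,0,0,0,0,0],
)

```text
clock: 16.53
tcp_pos: [0.4945, 0.1595, 0.0045]
tcp_rot: [0.939, -0.344, 0.0, -0.0]
wrist_force: [-0.7, -0.1, 0.8]
opening: 0.0001
```

>>> arm_command(
  moves=[0,-0.03,0,0,0,-0.03,0,0,0,0,0,0],
)

```text
clock: 16.78
tcp_pos: [0.4961, 0.1614, 0.0045]
tcp_rot: [0.939, -0.344, 0.0, -0.0]
wrist_force: [-0.2, 0.1, 0.6]
opening: 0.0001
```

>>> arm_command(
  moves=[0,-0.03,0,0,0,-0.03,0,0,0,0,0,0],
)

```text
clock: 17.03
tcp_pos: [0.4977, 0.1632, 0.0045]
tcp_rot: [0.939, -0.344, 0.0, -0.0]
wrist_force: [0.5, -0.9, -0.2]
opening: -0.0004
```

>>> arm_command(
  moves=[0,-0.02,0,0,0,-0.02,0,0,0,0,0,0],
)

```text
clock: 17.28
tcp_pos: [0.4983, 0.1642, 0.0044]
tcp_rot: [0.939, -0.343, -0.0, 0.0]
wrist_force: [-0.4, -2.4, 1.1]
opening: 0.0001
```

>>> arm_command(
  moves=[0,-0.02,0,0,0,-0.02,0,0,0,0,0,0],
)

```text
clock: 17.53
tcp_pos: [0.4983, 0.1646, 0.0044]
tcp_rot: [0.939, -0.343, -0.001, 0.001]
wrist_force: [-4.4, -11.4, 5.2]
opening: -0.0002
```

>>> arm_command(
  moves=[0,-0.02,0,0,0,-0.02,0,0,0,0,0,0],
)

```text
clock: 17.78
tcp_pos: [0.4983, 0.165, 0.0043]
tcp_rot: [0.939, -0.343, -0.002, 0.002]
wrist_force: [-8.1, -21.9, 10.1]
opening: -0.0001
```

>>> arm_command(
  moves=[0,-0.02,0,0,0,-0.02,0,0,0,0,0,0],
)

```text
clock: 18.03
tcp_pos: [0.4983, 0.1653, 0.0042]
tcp_rot: [0.939, -0.343, -0.002, 0.003]
wrist_force: [-11.1, -32.8, 15.0]
opening: 0.0001
```

>>> arm_command(
  moves=[0,0.1,0,0,0,0.2,0,0,0,0.3,0,0,0,0,-0.5,0,0,0,-0.8,0,0,0,-0.9,0,0,0,-0.9,0,0,0,-0.9,0,0,0,0,0],
)

```text
clock: 18.78
tcp_pos: [0.4889, 0.1502, 0.1705]
tcp_rot: [0.939, -0.343, 0.004, -0.002]
wrist_force: [1.2, -0.1, 1.1]
opening: -0.0001
```

>>> arm_command(
  moves=[0.27,0.75,0,0,0.27,0.75,0,0,0.27,0.75,0,0,0.27,0.75,0,0,0.27,0.75,0,0,0.27,0.75,0,0,0.27,0.75,0,0,0.27,0.75,0,0,0.27,0.75,0,0,0.27,0.75,0,0,0.27,0.75,0,0,0.27,0.75,0,0,0.27,0.75,0,0,0.27,0.75,0,0,0.27,0.75,0,0,0.27,0.75,0,0,0,0,0,0,0,0,0,0],
)

```text
clock: 20.28
tcp_pos: [0.3078, -0.3299, 0.1643]
tcp_rot: [0.939, -0.345, 0.0, 0.0]
wrist_force: [0.4, 0.2, -0.4]
opening: 0.0002
```

```bash
python3 m.py 7
```

```text
top (246.36485319516407, 212.46373056994818) lid [0.5243 0.1978 0.011 ]
top (294.92803030303025, 187.53787878787878) lid [0.5879 0.0804 0.011 ]
block (223.5436770734784, 209.26836959949543) [0.5305 0.2524 0.018 ]
scene (304.3695652173913, 205.65700483091786) lid [0.6096 0.0923 0.011 ]
scene (252.27279521674137, 207.34304932735427) lid [0.5231 0.1959 0.011 ]
```

View pics/m7.png

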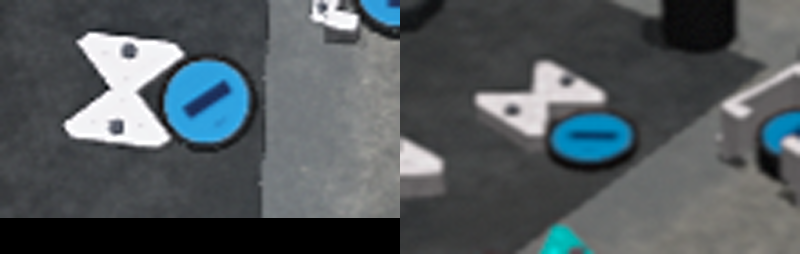

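The lid lies between both notch faces. It is 55 mm from the block's centre, and the second nudge at about 35 N did not move it. Last, I'll check the bystanders against the first picture and hand in.

```bash
python3 - <<'E'
from h import *
a,b=cv2.imread("pics/top0.png"),cv2.imread("pics/top7.png")
def pose(im,m,box,amin):
    x0,x1,y0,y1=box; m=m[y0:y1,x0:x1]
    c=max(contours(m,amin),key=cv2.contourArea); return cv2.minAreaRect(c)
for n,box,f in(("stapler",(332,408,205,245),lambda i:i.max(2)<95),("can1",(360,405,130,190),blue),("can2",(205,255,110,165),blue),("feeder lid",(285,315,165,200),blue)):
    for im in(a,b): print(n,np.round(np.hstack(pose(im,f(im),box,60)),2))
from workcell import finish_job
s=readout.get_state(); print(s["clock"],s["wrist_force"])
d=cv2.absdiff(a,b).max(2)>60; print([ (c.mean(0).round(),len(c)) for c in contours(d,25)])
E
```

```text
stapler [37.13 21.05 62.81 15.09 14.53]
stapler [37.12 21.03 63.28 15.1  14.57]
can1 [22.75 23.25 25.46 24.75 45.  ]
can1 [22.75 23.25 25.46 24.75 45.  ]
can2 [21.5 22.5 25.  25.   0. ]
can2 [21.4  22.7  25.49 25.04 26.57]
feeder lid [14. 15. 22. 22. 90.]
feeder lid [14.2  15.4  21.47 22.36 63.43]
20.3833 [-0.32897274  0.7901145  -0.30466589]
[(array([326., 398.]), 51), (array([317., 341.]), 126), (array([353., 330.]), 182), (array([437., 335.]), 3107), (array([246., 212.]), 63)]
```

```bash
python3 -c "
from workcell import finish_job; print(finish_job())"
```

```text
the job is handed in; nothing more can be done
None
```

I pressed the plunger once to its stop, at 34.6 N and a tip height of 83.8 mm, and let it come up. One lid came out, and the rest stayed in the feeder. I then pushed that lid along the bench, without lifting it, into the notch of the smaller white V locator that faces the outlet. I handed the job in at about 20 s of the 48 s, with the arm clear of everything.

**Seating:** In the last top view the lid's centre is 55 mm from the block's centre, within about 1 mm of the seat I estimated. The scene camera puts it about 2 mm from there. That view reads the same before and after a second push, at about 35 N from another angle, which did not move the lid, so I take it as fully home.

**Bystanders:** The stapler and both canisters are in the same place as in the first picture, to within 0.2 pixel.

**Odd readings:** The first push showed a sideways force that could have meant only one face was touching, so I made the second push to check. That second push also showed about 15 N of vertical force on the tool, which I did not explain.

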